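# Dock the tube rack and throw the locked clamp lever

## Robot

A 6-joint arm with a two-finger parallel gripper is mounted at the origin on the work surface. World frame = base frame: x ahead of the robot, y to its left, z up, the work surface at z = 0. Lengths are in m, angles in rad, forces in N, time in s.
With the tool pointing down it reaches from about 0.3 to 0.95 m from the base axis. Payload 3.1 kg.
Tool frame: the origin (TCP) lies on the mounting face of the last link; the fingertips stand 173 mm ahead of it and the grasp point (between the pads) lies 155 mm ahead of it; z points along the fingers, y is the line along which they close (so a half turn about z gives the same grasp; the last joint's range is limited). The gripper opens to 85 mm and grips with 20 to 120 N. Pads are 22 mm wide; open, the fingers measure 114 mm over their backs; the gripper's body (76 mm by 85 mm) begins 54 mm behind the grasp point. The pads swing forward as they close: fully open they stand 13 mm farther back than shut.
Start: joints at [1.255, 0.308, 1.634, -0, 1.2, -0.07], TCP at [0.152, 0.606, 0.405] pointing down, gripper open.
Joint ranges: [-3.06, 3.06], [-0.79, 1.96], [0.05, 2.63], [-1.19, 4.34], [0.05, 2.64], [-2.94, 2.94]. Speed limits (rad/s): [2.79, 2.79, 3.14, 3.14, 3.14, 3.14].

## Interface

Orientations are given as a 3x3 rotation matrix whose columns are the frame's x, y, z axes.
In Python, from cell import sense, vision, close_job gives the robot as it stands.
- The arm moves only by the tool apply_moves, never from a script. Its argument "series" is a list of rows, each a list of 3 entries, a list of its own where there are three numbers: the shift along the tool's x, y, z in m, then the turn about the tool's z in rad, then the gripper command: -1 is shut, 1 is fully open, values between are in proportion. A call has exactly 8 rows; each row is the pose to reach, as a shift and turn from the pose commanded when the call began, along the tool's axes at that moment; what a row does not reach only later rows make up. A row lasts 1/10 s, in which the tool goes at most 50 mm and 8.59 degrees, less where a joint would pass 70% of its speed; a pose out of reach is approached as far as the arm can. A call with a gripper value outside its range is refused whole. The fingers move at their own pace and stop on an object; "newtons" is the grip in N (left out, the last holds). Time passes only in rows, so rows that repeat a pose let the fingers close, or fill a call up. It gives the time, the measured TCP pose, the force, the opening and the grip force at its end, in the units of the state.
- sense(): the state, without advancing time (a new reading comes with each control period).
- vision.capture(name): name is "side" or "top"; returns a dict with "pixels" (420x560x3 uint8, blue, green, red), "mtx" (3x3 intrinsics, pixels), "D" ([k1, k2, p1, p2, k3] as OpenCV has them; the pictures are not rectified), "world_from_camera" (4x4, takes a point from camera to world coordinates). Camera axes: x right, y up, looking along -z (the intrinsics and any distortion apply to the point x, -y, -z); pixel columns grow to the right and rows downward; lengths in m; the calibration is good to about 2 mm. A picture is of the moment at which its call begins. There is no depth.
- close_job(): hands the job in; it is judged then, once.
The state is a dict: "time": time; "q": joint angles; "joint_velocities": joint speeds; "joint_efforts": joint torques, N m; "eef_pos": TCP position; "tool_rot": TCP orientation; "contact_force": force on the tool from outside, world axes, zero at the start; "wrist_torque": the same for the moment, N m; "finger_gap": finger opening in m; "gripper_force": force on a finger pad.
Only numpy, scipy, OpenCV 4.12 (cv2) and the standard library are available. Lean on these libraries where they do the work, as an engineer would, in place of code of your own. Each camera call takes 0.05 s, during which the arm holds its last target. There are 200 camera calls.

## Task

Slide the tube rack along its lane on the white mixer dock until it is fully home against the blue back stop, then lock it in: lift the yellow collar on the lever, keep it lifted while you swing the lever from the orange end past the red gate block all the way to the green end, and let the collar drop fully down again behind the block. Do not tip the rack, leave the pink bottle, the tip box and the beaker where they stand, and let go of everything.

Things in the scene. Friction and masses are not known exactly. Their poses are not given: they have to be found in the camera images.
- dock: White mixer dock, 240 (x) x 270 (y) x 45 mm high, fixed; origin at the centre of its underside. +x points to its back (away from the robot at yaw 0), +y left. The rack lane runs along x at y = -70 mm: two rails 15 mm high, 94 mm apart, and a blue back stop 80 mm high above the deck, its face at x = +95 mm. The lever stands at x = +20, y = +75 mm.
- rack: Loose white rack with eight capped tubes fixed in it (orange caps, one blue), one piece of 0.4 to 0.8 kg, 150 (x) x 90 (y) x 104 mm high. Origin: centre of its underside; axes as the dock's. It stands in the lane 25 to 55 mm short of home. Its ends are upright plates 90 mm wide, 100 mm high, faces at x = -75 and +75 mm: push the near one about 50 mm up. A 22 mm notch for the bolt is in mid-side.
- rack_home (a point): The point on the deck (45 mm above the bench) where the rack's origin lies when it is fully home against the back stop. Axes as the dock's.
- lever_hinge (a point): Centre of the lever's hinge, 65 mm above the bench; the hinge axis is the dock's y axis (this point's axes are the dock's). A grey quadrant of radius 56 mm, 18 mm thick, lies about it. The red gate block, 20 mm thick along the hinge axis, stands on it straight above the hinge and reaches 70 mm above the hinge.
- lever (a joint): Lever angle, rad. 0: leans 0.6 rad to the front (dock -x, orange marks); 0.6: upright; 1.2: leans 0.6 rad to the back (+x, green marks); stops at -0.02 and 1.22. A 12 mm steel rod with a 22 mm black cap, its end 117 mm from the hinge. It stays where it is left (friction 0.22 N m). With the collar down the gate block bars it from about 0.27 to 0.93, from either side.
- collar (a joint): How far the collar is lifted along the lever, m: 0 is down, 0.017 its upper stop. A spring pulls it down with 2 N (down) to 4 N (up); it passes the gate block when lifted by more than about 10 mm.
- collar_grip (a point): Centre of the yellow, black-ringed lockout collar, a square sleeve on the lever: 24 mm in the swing plane, 30 mm across along the hinge axis (flat faces, good to pinch from above), 32 mm long along the lever. It lies 74 mm from the hinge when down. z points along the lever to its cap, y is the hinge axis.
- media_bottle: Bystander: pink bottle with blue cap, 68 mm across, 160 mm high; origin at the centre of its underside. To be left alone.
- tip_box: Bystander: blue box with pale lid, 120 x 85 x 71 mm; origin at the centre of its underside. To be left alone.
- beaker: Bystander: glass beaker, 70 mm across, 90 mm high; origin at the centre of its underside. To be left alone.
- bolt (a joint): Travel of the 12 mm wide steel lock bolt, m, driven by the lever (0.02 m per rad). At 0 its nose stands 5 mm off the rack's side, 35 mm above the deck; it moves to the dock's -y into the rack's side notch. If the rack is not home it hits the rack and the lever cannot pass.

How it is judged:
On the way, in this order (a step that is already met when the one before it is completed fails the run):
1. the rack is home against the back stop (within 4 mm) while the lever is still at the orange end (horizontal distance between rack and rack_home below 0.004 m and value of joint lever below 0.4 rad), for 0.2 s.
2. the collar is lifted by 9 mm or more with the lever still on the front side of the gate (value of joint collar above 0.009 m and value of joint lever below 0.45 rad), for 0.05 s.
At the end, for the whole second after the job is handed in: The lever is beyond the gate block at the green end (over 0.9 rad) and at rest, the collar is down behind the block (lifted by less than 3 mm), and the rack stands upright in its lane, at rest, within 6 mm of its home position (value of joint lever above 0.9 rad and value of joint collar below 0.003 m and velocity of joint lever between -0.05 and 0.05 rad/s and horizontal distance between rack and rack_home below 0.006 m and angle between rack's own z axis and vertical below 0.05 rad and linear speed of rack below 0.02 m/s); the robot touches nothing.
It fails at once if the rack is tipped by more than 0.2 rad (angle between rack's own z axis and vertical above 0.2 rad).
It fails at once if a bystander (bottle, tip box, beaker) is moved by more than 20 mm (distance of any of media_bottle, tip_box, beaker from where it was at the start of the episode above 0.02 m).
It also fails if it takes over 48 s, if anything falls off the work surface, if the arm or the gripper's body presses on something with over 40 N, if the wrist force passes 120 N, or if a joint passes its speed limit or range.

## Working session

There is one attempt and no reset: what is moved stays moved. The work goes in short steps, Python scripts to look and compute and a tool call to move; the robot and the scene stay as the last step left them, time stands still between calls to the robot, and variables do not carry over. Pictures are saved under pics/ and viewed, at most 10 in all, crops included, and the job is handed in when it is done.

Besides the shell and the picture viewer there is one more tool, called after "Request:" as name(argument=value, ...) on one line, values as JSON. apply_moves: Moves the arm, as the interface text tells. Its arguments: {"type":"object","properties":{"series":{"type":"array"},"newtons":{"type":"number"}},"required":["series"]}

```bash
ls; mkdir -p pics
python3 - <<'E'
from cell import sense, vision
import cv2,numpy as np,pickle
s=sense(); print({k:np.round(v,3).tolist() for k,v in s.items()})
for n in ("side","top"):
    c=vision.capture(n); cv2.imwrite(f"pics/{n}0.png",c["pixels"]); pickle.dump(c,open(f"{n}0.pkl","wb"))
    print(n,c["mtx"].tolist(),c["D"],np.round(c["world_from_camera"],3).tolist())
E
```

```text
pics
{'time': 0.0, 'q': [1.255, 0.309, 1.635, -0.0, 1.2, -0.07], 'joint_velocities': [-0.001, -0.001, 0.001, 0.001, 0.002, 0.001], 'joint_efforts': [-0.0, -41.527, -27.666, -0.0, 0.01, 0.0], 'eef_pos': [0.152, 0.606, 0.403], 'tool_rot': [[-0.97, 0.243, -0.001], [0.243, 0.97, -0.002], [0.0, -0.002, -1.0]], 'contact_force': [0.269, 0.801, -0.144], 'wrist_torque': [0.001, 0.035, -0.005], 'gripper_force': 0.0, 'finger_gap': 0.085}
side [[488.5279605211391, 0.0, 287.1369058264565], [0.0, 488.5279605211391, 209.28670288848417], [0.0, 0.0, 1.0]] [0.04033016 0.         0.         0.         0.        ] [[-0.974, 0.122, -0.193, 0.428], [-0.228, -0.568, 0.791, 0.846], [-0.013, 0.814, 0.581, 0.729], [0.0, 0.0, 0.0, 1.0]]
top [[496.0622119755239, 0.0, 276.74061206235336], [0.0, 496.0622119755239, 214.3776650182794], [0.0, 0.0, 1.0]] [-0.14938712  0.          0.          0.          0.        ] [[-0.117, 0.972, -0.205, 0.407], [-0.993, -0.115, 0.021, 0.028], [-0.003, 0.206, 0.979, 1.226], [0.0, 0.0, 0.0, 1.0]]
```

View pics/side0.png

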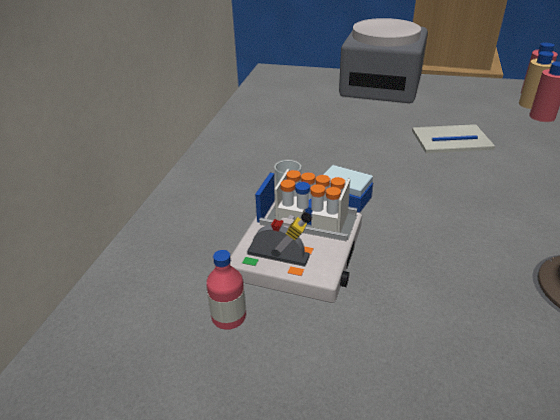

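View pics/top0.png

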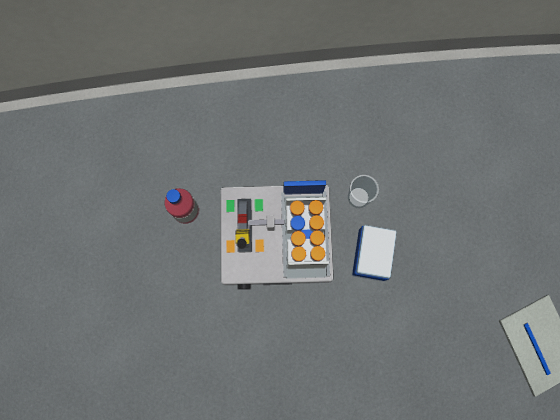

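Side: dock around (300,250), lever collar at (297,229), bottle (227,290). Top: dock from (221,187) to (332,283), collar (243,236), green marks at (230,205)/(259,205), orange marks at (230,246)/(259,246), rack caps around (307,230), tip box (375,252), beaker (362,190).

```bash
cat > h.py <<'E'
import cv2,numpy as np,pickle
def ray(c,uv):
    p=cv2.undistortPoints(np.array(uv,float).reshape(-1,1,2),c["mtx"],np.array(c["D"])).reshape(-1,2)
    T=np.array(c["world_from_camera"]); d=np.c_[p[:,0],-p[:,1],-np.ones(len(p))]@T[:3,:3].T
    return T[:3,3],d
def plane(c,uv,z):
    o,d=ray(c,uv); return o+d*((z-o[2])/d[:,2])[:,None]
def tri(c1,u1,c2,u2):
    (o1,d1),(o2,d2)=ray(c1,[u1]),ray(c2,[u2])
    A=np.c_[d1[0],-d2[0]]; t=np.linalg.lstsq(A,o2-o1,rcond=None)[0]
    p,q=o1+d1[0]*t[0],o2+d2[0]*t[1]; return (p+q)/2,np.linalg.norm(p-q)
def blobs(img,lo,hi,roi,amin=15):
    m=cv2.inRange(cv2.cvtColor(img,cv2.COLOR_BGR2HSV),lo,hi); k=np.zeros_like(m); x0,y0,x1,y1=roi; k[y0:y1,x0:x1]=m[y0:y1,x0:x1]
    n,_,st,ce=cv2.connectedComponentsWithStats(k)
    return [(ce[i].round(2).tolist(),st[i].tolist()) for i in range(1,n) if st[i,4]>=amin],k
COL=dict(orange=((6,150,120),(18,255,255)),green=((45,120,80),(80,255,255)),yellow=((20,120,100),(34,255,255)),red=((0,150,80),(5,255,255)),blue=((105,150,50),(125,255,255)))
E
python3 - <<'E'
from h import *
for n,roi in (("top",(205,170,345,295)),("side",(225,160,370,300))):
    c=pickle.load(open(n+"0.pkl","rb"))
    for k,(a,b) in COL.items():
        for ce,st in blobs(c["pixels"],a,b,roi)[0]:
            print(n,k,ce,st,*[plane(c,[ce],z)[0][:2].round(4).tolist() for z in (.045,.149)])
    if n=="top":
        hsv=cv2.cvtColor(c["pixels"],cv2.COLOR_BGR2HSV); m=cv2.inRange(hsv,(0,0,125),(180,60,255)); m[:, :205]=0;m[:,345:]=0;m[:170]=0;m[295:]=0
        m=cv2.morphologyEx(m,cv2.MORPH_CLOSE,np.ones((15,15)))
        ct=max(cv2.findContours(m,0,2)[0],key=cv2.contourArea); b=cv2.boxPoints(cv2.minAreaRect(ct)); print(b.round(1).tolist(),plane(c,b,.045).round(4).tolist())
    x0,y0,x1,y1=roi
    cv2.imwrite(f"pics/{n}0z.png",cv2.resize(c["pixels"][y0:y1,x0:x1],None,fx=5,fy=4.5 if 0 else 4,interpolation=cv2.INTER_CUBIC))
E
```

```text
top orange [296.89, 207.0] [291, 201, 13, 14, 148] [0.6668, -0.0479] [0.6439, -0.0411]
top orange [315.58, 206.74] [309, 200, 14, 14, 156] [0.6621, -0.0933] [0.6396, -0.0826]
top orange [316.73, 229.41] [310, 215, 15, 30, 295] [0.6061, -0.0886] [0.5885, -0.0783]
top orange [298.35, 244.7] [291, 231, 15, 30, 259] [0.5743, -0.0398] [0.5595, -0.0338]
top orange [230.03, 245.83] [227, 240, 7, 12, 75] [0.5907, 0.1238] [0.5745, 0.1154]
top orange [259.31, 245.19] [256, 240, 8, 12, 74] [0.5841, 0.0536] [0.5685, 0.0514]
top orange [317.92, 252.47] [311, 246, 14, 15, 137] [0.55, -0.084] [0.5374, -0.0741]
top green [258.5, 204.62] [255, 199, 8, 12, 94] [0.6838, 0.0445] [0.6594, 0.0431]
top green [230.0, 205.5] [227, 200, 7, 12, 84] [0.6898, 0.1141] [0.6649, 0.1065]
top yellow [242.25, 236.04] [236, 231, 13, 13, 101] [0.611, 0.092] [0.593, 0.0864]
top red [242.1, 218.08] [238, 214, 9, 9, 77] [0.6551, 0.0878] [0.6332, 0.0826]
top blue [304.25, 182.97] [284, 181, 42, 5, 201] [0.725, -0.0735] [0.697, -0.0646]
top blue [297.39, 222.58] [291, 216, 14, 14, 155] [0.6283, -0.0442] [0.6088, -0.0378]
top
[... 815 characters left out ...]
0065] [0.5931, 0.1231]
side yellow [292.0, 233.55] [287, 230, 11, 8, 20] [0.6236, 0.0043] [0.5939, 0.1323]
side yellow [290.26, 236.11] [286, 233, 10, 7, 19] [0.6253, 0.0142] [0.5954, 0.1406]
side red [276.38, 224.06] [271, 219, 12, 12, 80] [0.6666, -0.0225] [0.6304, 0.1096]
side blue [264.76, 196.07] [256, 173, 18, 49, 544] [0.7236, -0.1286] [0.6787, 0.0195]
side blue [302.2, 187.47] [296, 182, 14, 12, 142] [0.6399, -0.1869] [0.6077, -0.0298]
side blue [359.36, 199.65] [349, 186, 21, 26, 269] [0.4908, -0.1621] [0.4813, -0.0088]
side blue [308.95, 207.68] [306, 199, 6, 16, 44] [0.6057, -0.1025] [0.5787, 0.0417]
side blue [226.79, 257.5] [225, 250, 5, 16, 66] [0.7407, 0.1132] [0.6932, 0.2246]
```

View pics/top0z.png

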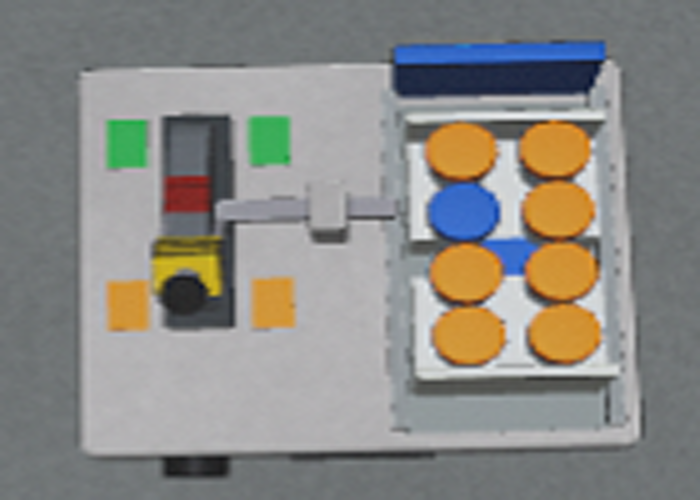

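Request:
apply_moves(series=[[[-0.03,-0.036,0],-0.05,-1],[[-0.06,-0.072,0],-0.1,-1],[[-0.09,-0.108,0],-0.15,-1],[[-0.12,-0.144,0],-0.15,-1],[[-0.15,-0.18,0],-0.15,-1],[[-0.18,-0.216,0],-0.15,-1],[[-0.21,-0.25,0],-0.15,-1],[[-0.236,-0.277,0],-0.15,-1]])

```text
time: 0.9
eef_pos: [0.3137, 0.2779, 0.4043]
tool_rot: [[-0.995, 0.096, -0.0], [0.096, 0.995, -0.001], [0.0, -0.001, -1.0]]
contact_force: [1.0, -0.4, 0.3]
finger_gap: -0.0
gripper_force: 0.0
```

```bash
cat > go.py <<'E'
import sys,numpy as np
from cell import sense
R=np.array([[.9956,.0939],[-.0939,.9956]]); O=np.array([.6101,.0112])
s=sense(); T=np.array(s["tool_rot"]); p=np.array(s["eef_pos"])
print("t",round(s["time"],2),"tcp",p.round(4),"local",(R.T@(p[:2]-O)).round(4),"tool x,y local",(R.T@T[:2,:2]).round(3).tolist(),"F",np.round(s["contact_force"],1),"gap",s["finger_gap"],s["gripper_force"])
if len(sys.argv)>1:
    l=np.array(sys.argv[1:4],float); w=np.r_[O+R@l[:2],l[2]]; print("shift",(T.T@(w-p)).round(4))
E
python3 go.py -.129 -.07 .263
```

```text
t 0.9 tcp [0.3137 0.2779 0.4043] local [-0.3201  0.2377] tool x,y local [[-1.0, 0.002], [0.002, 1.0]] F [ 1.  -0.4  0.3] gap -2.3219154203582584e-05 0.0
shift [-0.1918 -0.3072  0.1415]
```

Request:
apply_moves(series=[[[-0.024,-0.038,0],0,-1],[[-0.048,-0.076,0],0,-1],[[-0.072,-0.114,0],0,-1],[[-0.096,-0.152,0],0,-1],[[-0.12,-0.19,0.0],0,-1],[[-0.144,-0.228,0.02],0,-1],[[-0.168,-0.266,0.035],0,-1],[[-0.188,-0.307,0.05],0,-1]])

```text
time: 1.7
eef_pos: [0.4719, -0.0452, 0.354]
tool_rot: [[-0.995, 0.096, 0.001], [0.096, 0.995, 0.0], [-0.001, 0.0, -1.0]]
contact_force: [1.2, 1.2, 0.3]
finger_gap: -0.0001
gripper_force: 0.0
```

```bash
python3 go.py -.125 -.07 .263
```

```text
t 1.7 tcp [ 0.4719 -0.0452  0.354 ] local [-0.1323 -0.0692] tool x,y local [[-1.0, 0.002], [0.002, 1.0]] F [1.2 1.2 0.3] gap -5.446656543179542e-05 0.0
shift [-0.0072 -0.0008  0.091 ]
```

Request:
apply_moves(series=[[[0,-0.001,0.03],0,-1],[[0,-0.001,0.06],0,-1],[[0,-0.001,0.085],0,-1],[[0,-0.001,0.091],0,-1],[[-0.01,-0.001,0.091],0,-1],[[-0.018,-0.001,0.091],0,-1],[[-0.024,-0.001,0.091],0,-1],[[-0.024,-0.001,0.091],0,-1]])

```text
time: 2.5
eef_pos: [0.4973, -0.0469, 0.2654]
tool_rot: [[-0.995, 0.095, 0.004], [0.095, 0.995, -0.001], [-0.005, -0.0, -1.0]]
contact_force: [-0.4, -0.4, -0.1]
finger_gap: -0.0004
gripper_force: 0.0
```

Request:
apply_moves(series=[[[-0.003,0,0],0,-1],[[-0.006,0,0],0,-1],[[-0.009,0,0],0,-1],[[-0.012,0,0],0,-1],[[-0.015,0,0],0,-1],[[-0.018,0,0],0,-1],[[-0.021,0,0],0,-1],[[-0.024,0,0],0,-1]])

```text
time: 3.3
eef_pos: [0.5192, -0.0491, 0.2634]
tool_rot: [[-0.995, 0.096, -0.0], [0.096, 0.995, 0.0], [0.0, 0.0, -1.0]]
contact_force: [-2.3, -0.4, -1.3]
finger_gap: -0.0002
gripper_force: 0.0
```

```bash
python3 go.py -.066 -.07 .263
python3 - <<'E'
from cell import vision
import cv2
a=vision.capture("side")["pixels"][150:310,220:380]; b=vision.capture("top")["pixels"][165:300,200:350]
f=lambda i:cv2.resize(i,(400,400),interpolation=cv2.INTER_CUBIC)
cv2.imwrite("pics/push1.png",cv2.hconcat([f(a),f(b)]))
E
```

```text
t 3.3 tcp [ 0.5192 -0.0491  0.2634] local [-0.0848 -0.0686] tool x,y local [[-1.0, 0.002], [0.002, 1.0]] F [-2.3 -0.4 -1.3] gap -0.00019833293543550796 0.0
shift [-0.0188 -0.0014  0.0004]
```

View pics/push1.png

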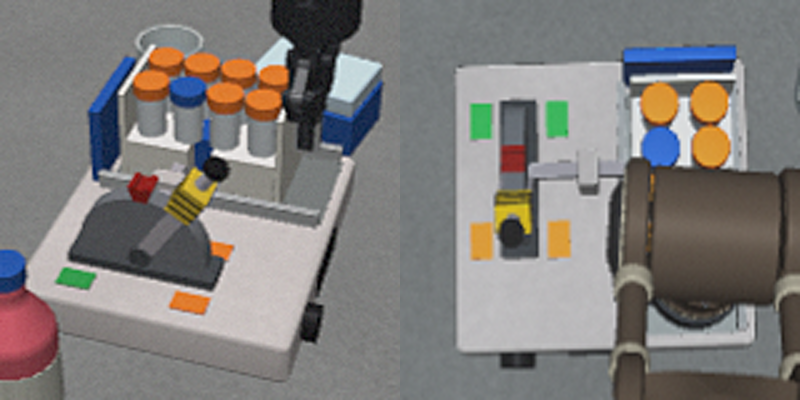

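The finger (left panel ~(305,110)) is against the near plate. The rack has moved and is still short of the blue stop at (110,115). The lever is still at orange. Continuing slowly until the force rises.

Request:
apply_moves(series=[[[-0.002,0,0],0,-1],[[-0.004,0,0],0,-1],[[-0.006,0,0],0,-1],[[-0.008,0,0],0,-1],[[-0.01,0,0],0,-1],[[-0.012,0,0],0,-1],[[-0.014,0,0],0,-1],[[-0.015,0,0],0,-1]])

```text
time: 4.2
eef_pos: [0.5343, -0.0505, 0.2637]
tool_rot: [[-0.995, 0.096, 0.0], [0.096, 0.995, -0.0], [-0.0, -0.0, -1.0]]
contact_force: [-3.6, 1.0, 1.8]
finger_gap: 0.0002
gripper_force: 0.0
```

```bash
python3 go.py -.066 -.07 .263
python3 - <<'E'
from cell import vision
import pickle
from h import *
c=vision.capture("top"); pickle.dump(c,open("top1.pkl","wb"))
c0=pickle.load(open("top0.pkl","rb"))
for q in (c0,c):
  for k in ("orange","blue"):
    for ce,st in blobs(q["pixels"],*COL[k],(285,185,330,228))[0]:
        print(k,ce,st[:2],plane(q,[ce],.149)[0][:2].round(4))
E
```

```text
t 4.2 tcp [ 0.5343 -0.0505  0.2637] local [-0.0697 -0.0686] tool x,y local [[-1.0, 0.002], [0.002, 1.0]] F [-3.6  1.   1.8] gap 0.00021013560454627485 0.0
shift [-0.0037 -0.0014  0.0007]
orange [296.89, 207.0] [291, 201] [ 0.6439 -0.0411]
orange [315.58, 206.74] [309, 200] [ 0.6396 -0.0826]
orange [316.42, 221.42] [310, 215] [ 0.6064 -0.08  ]
blue [302.0, 185.0] [285, 185] [ 0.6929 -0.0589]
blue [297.41, 221.96] [291, 216] [ 0.6101 -0.038 ]
orange [296.73, 193.03] [290, 187] [ 0.6758 -0.0448]
orange [315.24, 192.61] [309, 186] [ 0.6719 -0.0862]
orange [315.93, 207.08] [309, 201] [ 0.6388 -0.0833]
blue [297.28, 207.01] [291, 202] [ 0.6438 -0.042 ]
```

Request:
apply_moves(series=[[[-0.0005,0,0],0,-1],[[-0.001,0,0],0,-1],[[-0.0015,0,0],0,-1],[[-0.002,0,0],0,-1],[[-0.0025,0,0],0,-1],[[-0.003,0,0],0,-1],[[-0.003,0,0],0,-1],[[-0.003,0,0],0,-1]])

```text
time: 5.05
eef_pos: [0.5355, -0.0506, 0.263]
tool_rot: [[-0.995, 0.095, -0.005], [0.095, 0.995, 0.001], [0.005, 0.0, -1.0]]
contact_force: [-7.9, -0.5, 2.8]
finger_gap: 0.0001
gripper_force: 0.0
```

Request:
apply_moves(series=[[[-0.0005,0,0],0,-1],[[-0.001,0,0],0,-1],[[-0.0015,0,0],0,-1],[[-0.002,0,0],0,-1],[[-0.002,0,0],0,-1],[[-0.002,0,0],0,-1],[[-0.002,0,0],0,-1],[[-0.002,0,0],0,-1]])

```text
time: 5.85
eef_pos: [0.5362, -0.0506, 0.2623]
tool_rot: [[-0.995, 0.095, -0.01], [0.095, 0.995, 0.001], [0.01, 0.0, -1.0]]
contact_force: [-10.6, -0.3, 4.1]
finger_gap: 0.0003
gripper_force: 0.0
```

Run:
```python
from cell import vision
import pickle
from h import *
c=vision.capture("top"); s=vision.capture("side")
for k in ("orange","blue"):
    for ce,st in blobs(c["pixels"],*COL[k],(285,178,330,228))[0]:
        print(k,ce,st[:2],plane(c,[ce],.149)[0][:2].round(4))
f=lambda i,w:cv2.resize(i,(w,500),interpolation=cv2.INTER_CUBIC)
cv2.imwrite("pics/push2.png",cv2.hconcat([f(s["pixels"][160:260,240:340],400),f(c["pixels"][175:255,275:339],400)]))
```

```text
orange [296.67, 192.67] [290, 186] [ 0.6766 -0.0448]
orange [315.33, 192.22] [309, 186] [ 0.6728 -0.0865]
orange [316.02, 206.4] [309, 201] [ 0.6403 -0.0837]
blue [303.22, 181.75] [285, 181] [ 0.7001 -0.0626]
blue [297.54, 206.14] [291, 201] [ 0.6457 -0.0428]
```

View pics/push2.png

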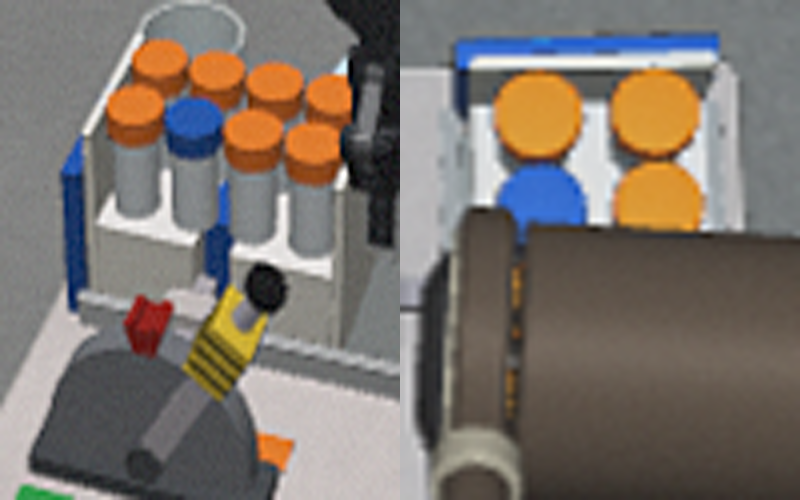

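The rack's far plate is flush with the blue stop (right panel ~(590,60)) and the push has stalled at ~10 N, so it is home. The lever is still at orange. Backing off and up.

Request:
apply_moves(series=[[[0.008,0,0],0,-1],[[0.02,0,0],0,-1],[[0.032,0,0],0,-1],[[0.032,0,-0.02],0,-1],[[0.032,0,-0.05],0,-1],[[0.032,0,-0.08],0,-0.5],[[0.032,0,-0.11],0,0.2],[[0.032,0,-0.11],0,0.2]])

```text
time: 6.75
eef_pos: [0.5088, -0.0482, 0.379]
tool_rot: [[-0.995, 0.096, 0.012], [0.096, 0.995, -0.002], [-0.012, -0.001, -1.0]]
contact_force: [0.8, -0.5, 0.0]
finger_gap: 0.0432
gripper_force: 0.0
```

```bash
python3 go.py -.0218 .075 .370
```

```text
t 6.75 tcp [ 0.5088 -0.0482  0.379 ] local [-0.0953 -0.0686] tool x,y local [[-1.0, 0.002], [0.002, 1.0]] F [ 0.8 -0.5  0. ] gap 0.04320459889142738 0.0
shift [-0.0732  0.1438  0.0097]
```

Request:
apply_moves(series=[[[-0.015,0.03,0.0],0,0.2],[[-0.03,0.06,0.0],0,0.2],[[-0.045,0.09,0.0],0,0.2],[[-0.06,0.12,0.005],0,0.2],[[-0.07,0.14,0.008],0,0.2],[[-0.073,0.144,0.008],0,0.2],[[-0.073,0.144,0.008],0,0.2],[[-0.073,0.144,0.008],0,0.2]])

```text
time: 7.55
eef_pos: [0.5929, 0.0878, 0.3652]
tool_rot: [[-0.995, 0.096, -0.001], [0.096, 0.995, -0.001], [0.001, -0.001, -1.0]]
contact_force: [-0.5, -0.2, -0.7]
finger_gap: 0.0514
gripper_force: 0.0
```

```bash
python3 go.py -.0218 .075 .280
python3 - <<'E'
from cell import vision
from h import *
c=vision.capture("side")
cv2.imwrite("pics/pre.png",cv2.resize(c["pixels"][120:300,220:400],(600,600),interpolation=cv2.INTER_CUBIC))
E
```

```text
t 7.55 tcp [0.5929 0.0878 0.3652] local [-0.0243  0.0747] tool x,y local [[-1.0, 0.002], [0.002, 1.0]] F [-0.5 -0.2 -0.7] gap 0.051404337256023905 0.0
shift [-0.0026  0.0004  0.0852]
```

View pics/pre.png

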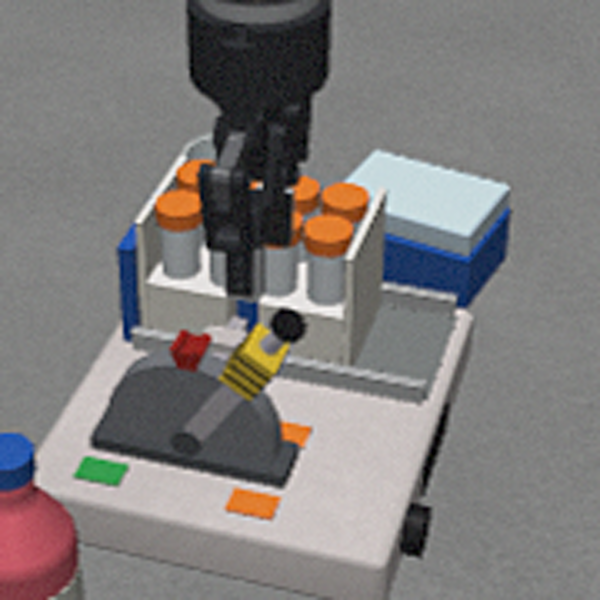

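The fingers (tips ~(238,290) and (275,240)) straddle the lever plane above the collar (248,362). Descending, then gripping.

Request:
apply_moves(newtons=30, series=[[[-0.002,0,0.02],0,0.2],[[-0.002,0,0.04],0,0.2],[[-0.002,0,0.06],0,0.2],[[-0.002,0,0.075],0,0.2],[[-0.002,0,0.085],0,0.2],[[-0.002,0,0.085],0,0.2],[[-0.002,0,0.085],0,0.2],[[-0.002,0,0.085],0,0.2]])

```text
time: 8.4
eef_pos: [0.5962, 0.0883, 0.2819]
tool_rot: [[-0.995, 0.096, 0.002], [0.096, 0.995, 0.0], [-0.002, 0.0, -1.0]]
contact_force: [0.2, -0.1, -0.6]
finger_gap: 0.0513
gripper_force: 0.0
```

Request:
apply_moves(newtons=30, series=[[[0,0,0],0,-0.2],[[0,0,0],0,-0.4],[[0,0,0],0,-0.6],[[0,0,0],0,-1],[[0,0,0],0,-1],[[0,0,0],0,-1],[[0,0,0],0,-1],[[0,0,0],0,-1]])

```text
time: 9.2
eef_pos: [0.596, 0.0883, 0.2817]
tool_rot: [[-0.995, 0.096, 0.002], [0.096, 0.995, 0.0], [-0.002, 0.0, -1.0]]
contact_force: [-0.9, 0.4, 5.8]
finger_gap: 0.0294
gripper_force: 33.9
```

```bash
python3 go.py -.0218 .075 .280
python3 - <<'E'
from cell import vision
from h import *
c=vision.capture("side")
cv2.imwrite("pics/grip.png",cv2.resize(c["pixels"][180:280,240:340],(600,600),interpolation=cv2.INTER_CUBIC))
E
```

```text
t 9.2 tcp [0.596  0.0883 0.2817] local [-0.0213  0.0755] tool x,y local [[-1.0, 0.002], [0.002, 1.0]] F [-0.9  0.4  5.8] gap 0.029438805859952254 33.9168781042099
shift [ 0.0005 -0.0005  0.0017]
```

View pics/grip.png

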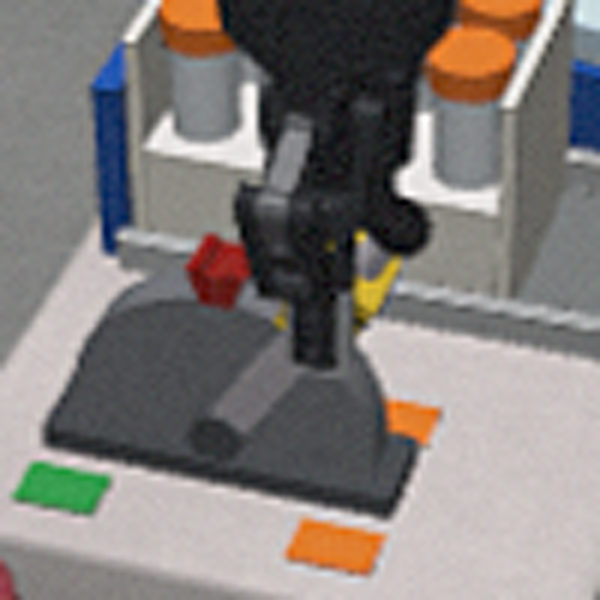

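The fingers are on the collar (~(320,310)) with a 29.4 mm gap, so the 30 mm faces are pinched. The cap is clear and the red block is to the left at (218,272). Lifting along the lever.

Request:
apply_moves(newtons=40, series=[[[0,0,0],0,-1],[[0.0015,0,-0.002],0,-1],[[0.003,0,-0.0045],0,-1],[[0.0045,0,-0.007],0,-1],[[0.006,0,-0.009],0,-1],[[0.0075,0,-0.011],0,-1],[[0.0082,0,-0.012],0,-1],[[0.0082,0,-0.012],0,-1]])

```text
time: 10.05
eef_pos: [0.5878, 0.089, 0.2932]
tool_rot: [[-0.995, 0.096, 0.002], [0.096, 0.995, 0.0], [-0.002, 0.0, -1.0]]
contact_force: [5.1, -1.6, -1.2]
finger_gap: 0.0293
gripper_force: 39.6
```

```bash
python3 go.py
python3 - <<'E'
from cell import vision
from h import *
c=vision.capture("side")
cv2.imwrite("pics/lift.png",cv2.resize(c["pixels"][180:280,240:340],(600,600),interpolation=cv2.INTER_CUBIC))
E
```

```text
t 10.05 tcp [0.5878 0.089  0.2932] local [-0.0296  0.0754] tool x,y local [[-1.0, 0.002], [0.002, 1.0]] F [ 5.1 -1.6 -1.2] gap 0.029321373873466398 39.58579659461975
```

View pics/lift.png

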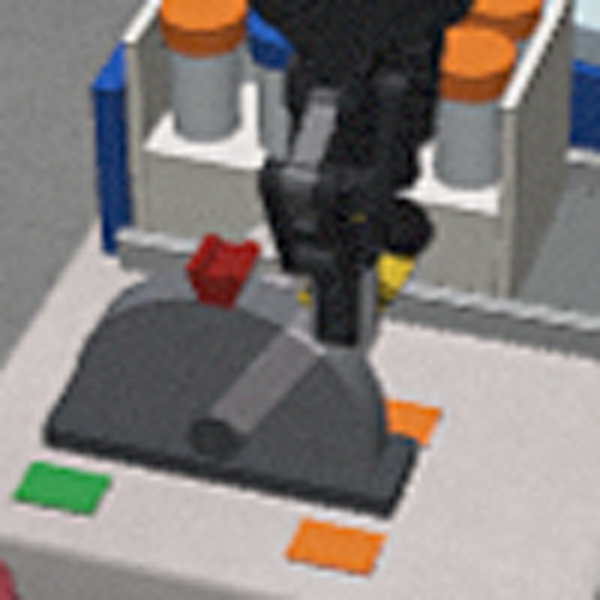

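Compared with before, the collar is higher on the rod: the cap stayed at ~(408,220) while the fingers moved up about 14 mm along the lever. Swinging along an 88 mm arc.

Request:
apply_moves(series=[[[-0.0037,0,-0.0024],0,-1],[[-0.0075,0,-0.0046],0,-1],[[-0.0114,0,-0.0066],0,-1],[[-0.0154,0,-0.0085],0,-1],[[-0.0195,0,-0.0101],0,-1],[[-0.0237,0,-0.0115],0,-1],[[-0.0279,0,-0.0127],0,-1],[[-0.0322,0,-0.0137],0,-1]])

```text
time: 10.9
eef_pos: [0.6153, 0.0866, 0.3022]
tool_rot: [[-0.995, 0.096, -0.018], [0.096, 0.995, 0.001], [0.018, -0.001, -1.0]]
contact_force: [-7.1, 3.1, -6.9]
finger_gap: 0.0294
gripper_force: 39.9
```

```bash
python3 go.py 0.0025 .0754 .3068
python3 - <<'E'
from cell import vision
from h import *
c=vision.capture("side")
cv2.imwrite("pics/sw1.png",cv2.resize(c["pixels"][180:280,240:340],(600,600),interpolation=cv2.INTER_CUBIC))
E
```

```text
t 10.9 tcp [0.6153 0.0866 0.3022] local [-0.0019  0.0756] tool x,y local [[-1.0, 0.002], [0.002, 1.0]] F [-7.1  3.1 -6.9] gap 0.029412785442824396 39.89386796951294
shift [-0.0043 -0.0002 -0.0047]
```

View pics/sw1.png

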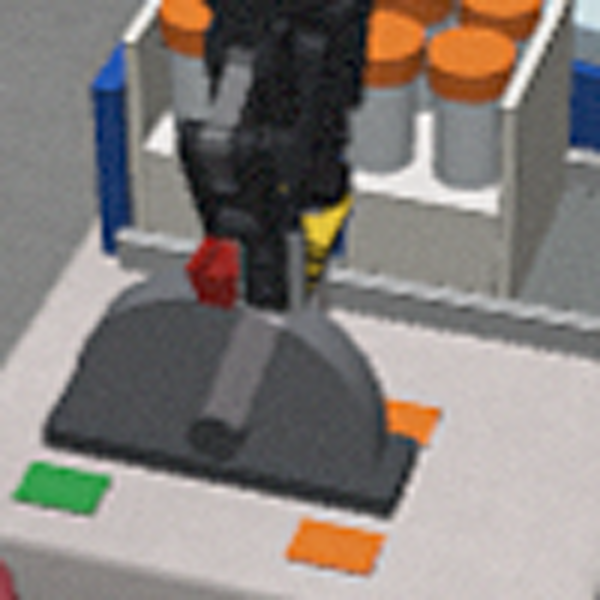

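The lever is at about 0.3 rad and the collar is near the red block (215,270). Compliance has cost about 3 mm of lift, so I'm raising it a bit more before passing the gate.

Request:
apply_moves(series=[[[0.0003,0,-0.001],0,-1],[[0.0006,0,-0.002],0,-1],[[0.001,0,-0.003],0,-1],[[0.001,0,-0.004],0,-1],[[0.001,0,-0.0045],0,-1],[[0.001,0,-0.0045],0,-1],[[0.001,0,-0.0045],0,-1],[[0.001,0,-0.0045],0,-1]])

```text
time: 11.75
eef_pos: [0.6147, 0.0867, 0.307]
tool_rot: [[-0.995, 0.096, -0.016], [0.096, 0.995, 0.001], [0.016, -0.001, -1.0]]
contact_force: [-5.5, 2.6, -6.7]
finger_gap: 0.0294
gripper_force: 39.9
```

```bash
cat > arc.py <<'E'
import numpy as np
from cell import sense
R=np.array([[.9956,.0939],[-.0939,.9956]]); O=np.array([.6101,.0112])
s=sense(); T=np.array(s["tool_rot"]); g=np.array(s["eef_pos"])+.155*T[:,2]
x=(R.T@(g[:2]-O))[0]-.020; z=g[2]-.0655
print("t",round(s["time"],2),"r %.1f mm lift %.1f theta %.3f"%(1e3*np.hypot(x,z),1e3*np.hypot(x,z)-74,np.arctan2(x,z)+.6),"tcp",np.round(s["eef_pos"],4),"F",np.round(s["contact_force"],1),"tq",np.round(s["wrist_torque"],2),"tilt",T[:2,2].round(3),"gap",round(s["finger_gap"],4))
E
python3 arc.py
```

```text
t 11.75 r 90.1 mm lift 16.1 theta 0.318 tcp [0.6147 0.0867 0.307 ] F [-5.5  2.6 -6.7] tq [0.46 1.14 0.07] tilt [-0.016  0.001] gap 0.0294
```

Request:
apply_moves(series=[[[-0.0043,0,-0.0009],0,-1],[[-0.0087,0,-0.0017],0,-1],[[-0.0131,0,-0.0023],0,-1],[[-0.0175,0,-0.0027],0,-1],[[-0.0219,0,-0.0029],0,-1],[[-0.0263,0,-0.0029],0,-1],[[-0.0306,0,-0.0027],0,-1],[[-0.035,0,-0.0023],0,-1]])

```text
time: 12.55
eef_pos: [0.6494, 0.0835, 0.3094]
tool_rot: [[-0.995, 0.096, -0.018], [0.096, 0.995, 0.001], [0.018, -0.001, -1.0]]
contact_force: [-7.0, 3.2, -4.0]
finger_gap: 0.0297
gripper_force: 39.7
```

```bash
python3 arc.py
```

```text
t 12.55 r 89.4 mm lift 15.4 theta 0.708 tcp [0.6494 0.0835 0.3094] F [-7.   3.2 -4. ] tq [0.47 1.45 0.07] tilt [-0.018  0.001] gap 0.0297
```

Request:
apply_moves(series=[[[-0.005,0,0.0007],0,-1],[[-0.0101,0,0.0017],0,-1],[[-0.015,0,0.003],0,-1],[[-0.0199,0,0.0045],0,-1],[[-0.0246,0,0.0064],0,-1],[[-0.0294,0,0.0085],0,-1],[[-0.0338,0,0.0108],0,-1],[[-0.0384,0,0.0136],0,-1]])

```text
time: 13.35
eef_pos: [0.6882, 0.0799, 0.2969]
tool_rot: [[-0.995, 0.096, -0.016], [0.096, 0.995, 0.001], [0.016, -0.0, -1.0]]
contact_force: [-7.8, 2.7, -0.9]
finger_gap: 0.0297
gripper_force: 39.8
```

```bash
python3 arc.py
```

```text
t 13.35 r 90.7 mm lift 16.7 theta 1.170 tcp [0.6882 0.0799 0.2969] F [-7.8  2.7 -0.9] tq [0.42 1.53 0.04] tilt [-0.016  0.001] gap 0.0297
```

Request:
apply_moves(series=[[[-0.0017,0,0.0011],0,-1],[[-0.0034,0,0.0022],0,-1],[[-0.0034,0,0.0022],0,-1],[[-0.0014,0,0.0052],0,-1],[[0.0006,0,0.0082],0,-1],[[0.0026,0,0.0112],0,-1],[[0.0046,0,0.0142],0,-1],[[0.005,0,0.015],0,-1]])

```text
time: 14.15
eef_pos: [0.6845, 0.0802, 0.2829]
tool_rot: [[-0.995, 0.096, -0.009], [0.096, 0.995, 0.001], [0.009, 0.0, -1.0]]
contact_force: [-6.0, 2.9, -0.1]
finger_gap: 0.0293
gripper_force: 39.7
```

```bash
python3 arc.py
```

```text
t 14.15 r 77.7 mm lift 3.7 theta 1.238 tcp [0.6845 0.0802 0.2829] F [-6.   2.9 -0.1] tq [0.44 1.15 0.07] tilt [-0.009  0.001] gap 0.0293
```

Request:
apply_moves(series=[[[0.001,0,0.0015],0,-1],[[0.002,0,0.003],0,-1],[[0.0025,0,0.0035],0,-1],[[0.0025,0,0.0035],0,-0.2],[[0.0025,0,0.0035],0,0.2],[[0.0025,0,0.0035],0,0.2],[[0.0025,0,0.0035],0,0.2],[[0.0025,0,0.0035],0,0.2]])

```text
time: 14.95
eef_pos: [0.6842, 0.0796, 0.281]
tool_rot: [[-0.995, 0.096, 0.0], [0.096, 0.995, -0.0], [-0.0, -0.0, -1.0]]
contact_force: [-0.4, 0.6, 0.1]
finger_gap: 0.0509
gripper_force: 0.0
```

Request:
apply_moves(series=[[[0,0,0],0,0.2],[[0,0,-0.01],0,0.2],[[0,0,-0.03],0,0.2],[[0,0,-0.06],0,0.2],[[0,0,-0.09],0,0.2],[[0,0,-0.12],0,0.2],[[0,0,-0.14],0,0.2],[[0,0,-0.14],0,0.2]])

```text
time: 15.75
eef_pos: [0.6852, 0.0799, 0.4269]
tool_rot: [[-0.995, 0.096, 0.01], [0.096, 0.995, 0.0], [-0.01, 0.001, -1.0]]
contact_force: [0.2, -0.1, 0.3]
finger_gap: 0.0515
gripper_force: 0.0
```

```bash
python3 arc.py
python3 - <<'E'
from cell import vision
from h import *
c=vision.capture("side"); t=vision.capture("top")
for ce,st in blobs(t["pixels"],*COL["orange"],(285,178,330,228))[0]: print(ce,plane(t,[ce],.149)[0][:2].round(4))
cv2.imwrite("pics/end.png",cv2.resize(c["pixels"][170:280,230:340],(600,600),interpolation=cv2.INTER_CUBIC))
E
```

```text
t 15.75 r 212.3 mm lift 138.3 theta 0.837 tcp [0.6852 0.0799 0.4269] F [ 0.2 -0.1  0.3] tq [ 0.02 -0.03 -0.02] tilt [0.01 0.  ] gap 0.0515
[297.38, 191.12] [ 0.68   -0.0468]
[315.38, 191.47] [ 0.6745 -0.0868]
[316.19, 206.41] [ 0.6402 -0.084 ]
[297.54, 219.93] [ 0.6146 -0.0389]
[317.19, 220.33] [ 0.6086 -0.082 ]
```

View pics/end.png

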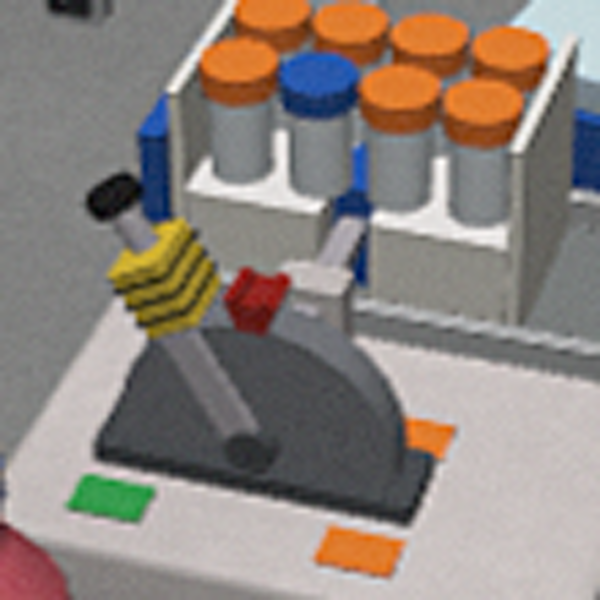

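The lever is at the green end and the collar (165,280) is behind the red block (257,300). The bolt is extended into the rack notch at (345,240) and the rack is upright at the stop. One quick numeric check that the collar is fully down.

Run:
```python
from cell import vision
from h import *
import pickle
R=np.array([[.9956,.0939],[-.0939,.9956]]); O=np.array([.6101,.0112])
def ext(c,th,l):
    f=th-.6; a=np.array([np.sin(f),np.cos(f)]); n=np.array([a[1],-a[0]]); P=[]
    for r in (.058,.090):
        for e in (-.012,.012):
            for y in (.06,.09):
                q=a*(r+l)+n*e; P.append(np.r_[O+R@np.array([.02+q[0],y]),.065+q[1]])
    T=np.linalg.inv(c["world_from_camera"]); p=np.array(P)@T[:3,:3].T+T[:3,3]; p[:,1:]*=-1
    u=cv2.projectPoints(p,np.zeros(3),np.zeros(3),c["mtx"],np.array(c["D"]))[0].reshape(-1,2); return np.r_[u.min(0),u.max(0)].round(1)
for c,th in ((pickle.load(open("side0.pkl","rb")),0.),(vision.capture("side"),1.21)):
    m=blobs(c["pixels"],(20,90,60),(36,255,255),(245,200,320,245),8)[0]
    s=np.array([b[1] for b in m]); print("seen",s[:,:2].min(0),(s[:,:2]+s[:,2:4]).max(0))
    for l in (0,.003,.006): print(l,ext(c,th,l))
```

```text
seen [286 217] [307 240]
0 [284.9 216.7 307.4 241.3]
0.003 [285.7 215.8 308.2 240.5]
0.006 [286.5 215.  309.  239.7]
seen [250 210] [270 232]
0 [245.6 209.7 268.5 233.5]
0.003 [244.8 208.5 267.7 232.4]
0.006 [243.9 207.4 266.8 231.3]
```

```bash
python3 -c "
from cell import close_job
print(close_job())"
```

```text
the job is handed in; nothing more can be done
None
```

I handed the job in; no verdict came back. My last pictures and measurements show the rack home against the blue stop, the lever at the green end with the collar down behind the red block, and the gripper clear of everything. I did not measure the bystanders again at the end.

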